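# Button a badge plate onto the T-stud of a decorated fan

### The arm

A 6-joint arm with a two-finger parallel gripper is mounted at the origin on the work surface. World frame = base frame: x ahead of the robot, y to its left, z up, the work surface at z = 0. Lengths are in m, angles in rad, forces in N, time in s.
With the tool pointing down it reaches from about 0.35 to 0.85 m from the base axis. Payload 8.1 kg.
Tool frame: the origin (TCP) lies on the mounting face of the last link; the fingertips stand 186 mm ahead of it and the grasp point (between the pads) lies 167 mm ahead of it; z points along the fingers, y is the line along which they close (so a half turn about z gives the same grasp; the last joint's range is limited). The gripper opens to 93 mm and grips with 3 to 60 N. Pads are 15 mm wide; open, the fingers measure 128 mm over their backs; the gripper's body (75 mm by 188 mm) begins 65 mm behind the grasp point.
Start: joints at [-1.348, 0.13, 1.488, -0, 1.523, -0.085], TCP at [0.182, -0.572, 0.405] pointing down, gripper open.
Joint ranges: [-2.96, 2.96], [-0.89, 2.26], [0.02, 2.5], [-1.34, 4.48], [0, 2.73], [-2.66, 2.66]. Speed limits (rad/s): [2.39, 2.39, 2.79, 3.14, 3.14, 3.14].

### API

Orientations are given as a rotation vector (axis times angle).
In Python, from plant import * gives the robot as it stands. The module is installed in compiled form; this text tells all that it offers.
- The arm moves only by the tool arm_command, never from a script. Its argument "increments" is a list of rows, each a list of 6 numbers: the shift along the tool's x, y, z in units of 0.2 m (1.0 is 0.2 m), then the turn, a rotation vector about the tool's x, y, z in units of pi rad (1.0 is pi rad). A call has exactly 5 rows; each row is the pose to reach, as a shift and turn from the pose commanded when the call began, along the tool's axes at that moment, turning the shorter way round; what a row does not reach only later rows make up. A row lasts 1/8 s, in which the tool goes at most 62.5 mm and 10.7 degrees, less where a joint would pass 70% of its speed; a pose out of reach is approached as far as the arm can. A call with a number of a shift or a turn outside -1 to 1 is refused whole. A call with a gripper value outside its range is refused whole. "fingers" is the closure, from -1 (fully open) to 1 (shut), set as the call begins (left out, the last holds). The fingers move at their own pace and stop on an object; "force" is the grip in N (left out, the last holds). Time passes only in rows, so rows that repeat a pose let the fingers close, or fill a call up. It gives the time, the measured TCP pose, the force, the opening and the grip force at its end, in the units of the state.
- read_state(): the state, without advancing time (a new reading comes with each control period).
- read_camera(name): name is "scene" or "top"; returns a dict with "image" (400x640x3 uint8, red, green, blue), "fx", "fy", "cx", "cy" (pixels), "k1" (the pictures are not rectified: a ray, as slopes to the right and down, at radius r is drawn at 1 + k1 r^2 times it, then the intrinsics apply), "T" (4x4, takes a point from camera to world coordinates). Camera axes: x right, y down, z forward; pixel columns grow to the right and rows downward; lengths in m; the calibration is good to about 2 mm. A picture is of the moment at which its call begins. There is no depth.
- close_job(): hands the job in; it is judged then, once.
The state is a dict: "t": time; "q": joint angles; "dq": joint speeds; "joint_torque": joint torques, N m; "tool_pos": TCP position; "orientation": TCP orientation; "force": force on the tool from outside, world axes, zero at the start; "wrist_torque": the same for the moment, N m; "opening": finger opening in m; "gripper_force": force on a finger pad.
Only numpy, scipy, OpenCV 4.12 (cv2) and the standard library are available. Lean on these libraries where they do the work, as an engineer would, in place of code of your own. Each camera call takes 0.05 s, during which the arm holds its last target. There are 200 camera calls.

### The job

Fasten the gilt badge plate to the brass T-stud near the middle of the round pink fan: tip the plate about 30 degrees and tuck the end with the oblong eye under one arm of the stud's head, draw it back until it bears against the stem, then level it so the other arm comes through the eye, and settle it flat on the fan, all the way down around the stud's raised foot. Work gently, feeling for the stud and never forcing the badge or gripper against stud or fan; leave the badge released, and the glue bottle, bead bowl and snips where they are.

Things in the scene. Friction and masses are not known exactly. Their poses are not given: they have to be found in the camera images.
- badge: Loose flat gilt plate, 92 long (x) x 32 wide (y) x 4 mm thick, about 80 g, flat at the start. Origin: centre of its oblong eye, on the underside; x to the leading end, z up. The eye is a through rectangle 36 (x -18..18) x 16 mm (y -8..8); the leading lip is 8 mm (x 18..26), the side rails 8 mm wide; the plate is solid from x -18 back to -66. It passes the 44 mm stud head only tilted
- badge_grip (a point): centre of the top of the badge's firm upright blue grip block with pearls on it: badge x -50, y 0, z 34 mm (above the underside). The block is 24 (x) x 20 (y) x 30 mm tall on the plate's top; pinch its two sides across y
- badge_lip (a point): middle of the leading lip's inner face (the eye's front edge): badge x +18, y 0, half-way through the thickness (z +2 mm)
- fan: Fixed round wooden fan board with pink inlay, 210 mm diameter, 12 mm thick, flat on the table; origin at the centre of its underside, z up, its top at z 12 mm. x runs along the short black slot at its middle. It carries a rigid brass T-stud, clamped upright in the slot, off the fan's centre by up to 12 mm either way along x (y 0); the stud's own place is not measured: feel for it or look
- fan_slot (a point): centre of the slot on the fan's top face, z up, x along the slot and the T head. The stud, from that face up: a raised foot block 32 (x) x 12 (y) x 5 mm high, over which the badge's eye drops with 2 mm to spare all round; a round stem 10 mm diameter; a bar head 44 (x) x 10 (y) mm from 19 to 24 mm up, its arms alike. 14 mm are free between foot and head
- glue: white glue bottle, 36 mm diameter, 85 mm tall, origin under its centre; leave alone
- cup: small clear bead bowl, 60 mm diameter, 40 mm tall, origin under its centre; leave alone
- snips: black thread snips lying flat, 127 mm long (x), 23 mm wide, 8 mm high, origin near its middle at table height; leave alone
There are look-alikes about, which are no part of the job. Several things have the shape of the fan; the one meant has the colours described above.

How it is judged:
On the way, in this order (a step that is already met when the one before it is completed fails the run):
1. the badge is tilted, its lip is under the stud's head and bears against the stem (angle between badge's own z axis and vertical above 0.25 rad and horizontal distance between badge_lip and fan_slot below 0.021 m and z of badge_lip in the frame of fan_slot below 0.019 m and contact force between badge and fan above 1 N), for 0.2 s.
2. the badge is levelled under the head and down around the stud's foot (angle between badge's own z axis and vertical below 0.06 rad and horizontal distance between badge and fan_slot below 0.016 m and z of badge in the frame of fan_slot below 0.0025 m), for 0.1 s.
At the end, for the whole second after the job is handed in: The badge lies released and at rest, level within 0.05 rad, flat on the fan (underside within 2 mm of its top), the stud's foot inside its eye and the head above it (eye centre within 16 mm of the slot's centre, long axes within 0.2 rad) (angle between badge's own z axis and vertical below 0.05 rad and horizontal distance between badge and fan_slot below 0.016 m and z of badge in the frame of fan_slot between -0.002 and 0.002 m and angle between the x axis of badge and the x axis of fan, either way round below 0.2 rad and linear speed of badge below 0.01 m/s); the robot touches nothing.
It fails at once if while tilted, the badge is forced against the stud or fan (over 12 N) (contact force between badge and fan above 12 N and angle between badge's own z axis and vertical above 0.1 rad).
It fails at once if the badge is pressed on the fan or stud with over 25 N (contact force between badge and fan above 25 N).
It fails at once if the robot pushes the fan or stud (over 20 N) (contact force between the arm and fan above 20 N).
It fails at once if the glue bottle, the bead bowl or the snips are disturbed (moved over 15 mm) (distance of any of glue, cup, snips from where it was at the start of the episode above 0.015 m).
It also fails if it takes over 64 s, if anything falls off the work surface, if the arm or the gripper's body presses on something with over 40 N, if the wrist force passes 120 N, or if a joint passes its speed limit or range.

## Working session

There is one attempt and no reset: what is moved stays moved. The work goes in short steps, Python scripts to look and compute and a tool call to move; the robot and the scene stay as the last step left them, time stands still between calls to the robot, and variables do not carry over. Pictures are saved under pics/ and viewed, at most 10 in all, crops included, and the job is handed in when it is done.

Besides the shell and the picture viewer there is one more tool, called after "Emit:" as a command line: name --pt "numbers of a row" for each row, then --argument value for the rest. arm_command: Moves the arm, as the interface text tells. Shifts and turns lie within -1 to 1; 1 stands for 0.2 m of shift or pi rad of turn. Its arguments: {"type":"object","properties":{"increments":{"type":"array","items":{"type":"array","items":{"type":"number","minimum":-1,"maximum":1}}},"fingers":{"type":"number"},"force":{"type":"number"}},"required":["increments"]}

```bash
mkdir -p pics; cat > h.py <<'E'
import numpy as np, cv2
from scipy.spatial.transform import Rotation as R
from plant import *
def snap(n,f):
    c=read_camera(n); cv2.imwrite('pics/'+f,cv2.cvtColor(c['image'],cv2.COLOR_RGB2BGR))
    return c
def K(c): return np.array([[c['fx'],0,c['cx']],[0,c['fy'],c['cy']],[0,0,1]]),np.array([c['k1'],0,0,0,0.])
def p2w(c,uv,z):
    k,d=K(c); r=cv2.undistortPoints(np.array([[uv]],float),k,d).ravel()
    T=np.array(c['T']); d=T[:3,:3]@np.array([r[0],r[1],1]); o=T[:3,3]
    return o+d*(z-o[2])/d[2]
def w2p(c,P):
    k,d=K(c); Ti=np.linalg.inv(np.array(c['T'])); P=np.atleast_2d(P)
    return cv2.projectPoints((P@Ti[:3,:3].T+Ti[:3,3]).reshape(-1,1,3),np.zeros(3),np.zeros(3),k,d)[0].reshape(-1,2)
E
python3 - <<'E'
from h import *
for n in('top','scene'):
    c=snap(n,n+'0.png'); print(n,c['fx'],c['fy'],c['k1'],np.round(c['T'],3))
print(read_state())
E
```

```text
top 422.25178891296497 422.25178891296497 -0.03937357834840959 [[-0.005 -0.993  0.116  0.441]
 [-1.     0.006  0.009  0.043]
 [-0.01  -0.116 -0.993  1.055]
 [ 0.     0.     0.     1.   ]]
scene 390.55747815982903 390.55747815982903 -0.08184621614353998 [[ 0.333  0.55  -0.766  1.351]
 [ 0.943 -0.207  0.261 -0.234]
 [-0.015 -0.809 -0.588  0.677]
 [ 0.     0.     0.     1.   ]]
{'t': 0.1, 'q': array([-1.34840418e+00,  1.31072662e-01,  1.48915244e+00,  3.32951029e-06,
        1.52301490e+00, -8.53956540e-02]), 'dq': array([ 0.00022881, -0.00223484, -0.00145745, -0.00098471,  0.00123781,
       -0.00194296]), 'joint_torque': array([ 8.33464583e-04, -5.61336851e+01, -4.93098414e+01,  7.70995463e-02,
        2.91285489e-02, -2.20610269e-05]), 'tool_pos': array([ 0.18174972, -0.57159536,  0.40380971]), 'orientation': array([-3.10284008e+00, -4.81313621e-01,  1.71808550e-04]), 'force': array([ 0.69183299, -0.72878749, -0.22588375]), 'wrist_torque': array([-0.00717823, -0.0158945 , -0.01014262]), 'gripper_force': 0.0, 'opening': 0.09281968709673835}
```

View pics/top0.png

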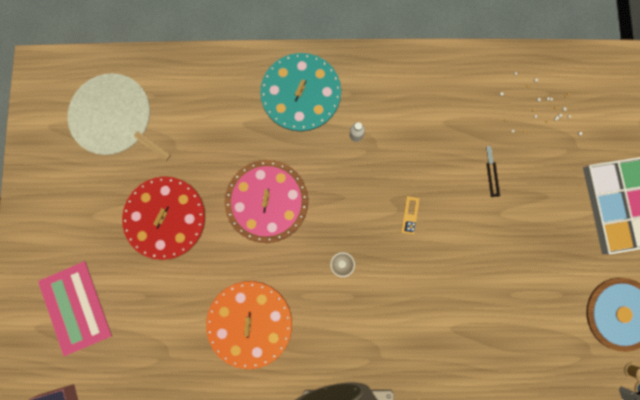

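View pics/scene0.png

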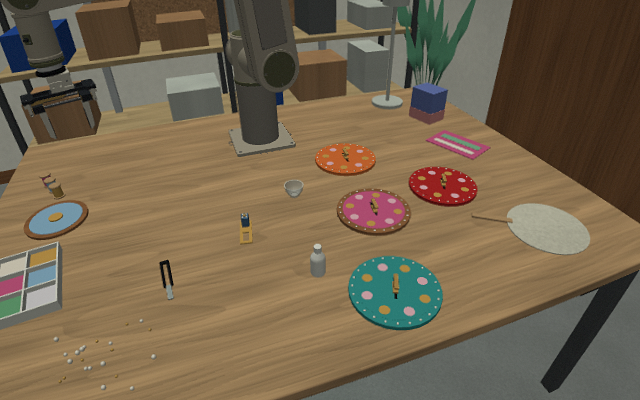

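The top view shows the pink fan centred near (266,201) with its stud at about (265,200). The badge is near (411,215), with its eye end up (away from the robot) and its blue grip block near (409,226). I'll crop in for detail.

```bash
python3 - <<'E'
from h import *
t=cv2.imread('pics/top0.png'); s=cv2.imread('pics/scene0.png')
a=cv2.resize(t[150:250,216:316],(400,400),interpolation=cv2.INTER_CUBIC)
b=cv2.resize(t[190:240,385:435],(400,400),interpolation=cv2.INTER_CUBIC)
cv2.imwrite('pics/crop.png',np.hstack([a,b]))
c=read_camera('top')
for n,uv,z in [('fan',(266,201),.012),('studhead',(265,200),.036),('badgegrip',(409,226),.034),('badgeend',(412.5,198),.004),('orangefan',(249,325),.012),('glue',(357,131),.08),('cup',(342,265),.04)]: print(n,p2w(c,uv,z).round(4))
E
```

```text
fan [0.5648 0.2009 0.012 ]
studhead [0.5644 0.1997 0.036 ]
badgegrip [ 0.4993 -0.1494  0.034 ]
badgeend [ 0.5712 -0.1657  0.004 ]
orangefan [0.2627 0.2391 0.012 ]
glue [ 0.7228 -0.0237  0.08  ]
cup [0.407  0.0136 0.04  ]
```

View pics/crop.png

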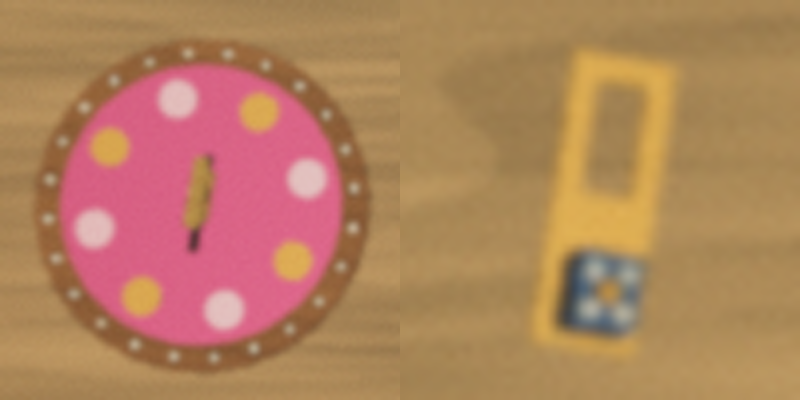

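The left crop shows the stud head from about (264,207) to (267.5,189) and the slot running to (264,213), in full-image pixels. The right crop shows the badge with its eye end up. Next I'll fit the badge and fan poses.

```bash
cat >> h.py <<'E'
def inc(pos,Rt,s=None):
    s=s or read_state(); R0=R.from_rotvec(s['orientation'])
    d=R0.inv().apply(np.array(pos)-s['tool_pos']); w=(R0.inv()*Rt).as_rotvec()
    return np.r_[d/.2,w/np.pi].round(4)
def toolR(yaw,tilt,dyn=0):   # badge yaw, nose-down tilt; tool z down; tool x along badge x
    return R.from_euler('ZY',[yaw,tilt])*R.from_euler('x',np.pi)
E
python3 - <<'E'
from h import *
from scipy.optimize import least_squares
c=read_camera('top')
u=lambda pts,s,o:[( (x+.5)/s-.5+o[0],(y+.5)/s-.5+o[1]) for x,y in pts]
B=u([(180,48),(278,66),(133,342),(236,355),(197,75),(248,82),(182,192),(234,198)],8,(385,190))
M=np.array([(26,16,4),(26,-16,4),(-66,16,4),(-66,-16,4),(18,8,4),(18,-8,4),(-18,8,4),(-18,-8,4)])/1e3
def f(p):
    P=R.from_euler('z',p[2]).apply(M)+[p[0],p[1],0]
    return (w2p(c,P)-B).ravel()
r=least_squares(f,[.55,-.16,-.1]); p=r.x; print('badge',p,np.abs(r.fun).max())
print('grip',R.from_euler('z',p[2]).apply([-.05,0,.034])+[p[0],p[1],0])
S=u([(206,157),(193,228),(211,153),(193,251)],4,(216,150))
a=p2w(c,S[0],.036);b=p2w(c,S[1],.036);print('head',a,b,(a+b)/2,np.linalg.norm(a-b),np.arctan2(*(a-b)[[1,0]]))
a=p2w(c,S[2],.012);b=p2w(c,S[3],.012);print('slot',a,b,(a+b)/2,np.linalg.norm(a-b),np.arctan2(*(a-b)[[1,0]]))
# fan centre & color-edge ellipse from both cams
for n in('top','scene'):
    im=read_camera(n)['image']; hsv=cv2.cvtColor(im,cv2.COLOR_RGB2HSV); cc=read_camera(n)
    m=cv2.inRange(hsv,(160,90,80),(174,255,255)); q=w2p(cc,[.564,.2,.012])[0]
    mm=np.zeros_like(m); cv2.circle(mm,tuple(int(v) for v in q),45,255,-1); m&=mm
    pts=max(cv2.findContours(m,cv2.RETR_EXTERNAL,cv2.CHAIN_APPROX_NONE)[0],key=cv2.contourArea)
    W=np.array([p2w(cc,x,.012)[:2] for x in cv2.convexHull(pts)[:,0]])
    print(n,q,cv2.minEnclosingCircle(W.astype(np.float32)),cv2.fitEllipse(W.astype(np.float32)))
print(read_state()['t'],R.from_rotvec(read_state()['orientation']).as_matrix().round(3))
s=cv2.imread('pics/scene0.png')
cv2.imwrite('pics/crop2.png',np.hstack([cv2.resize(s[180:240,335:415],(480,360),interpolation=cv2.INTER_CUBIC),cv2.resize(s[205:250,225:265],(320,360),interpolation=cv2.INTER_CUBIC)]))
print(inc(np.r_[(R.from_euler('z',p[2]).apply([-.05,0,0])+[p[0],p[1],0])[:2],.30],toolR(p[2],0)))
E
```

```text
badge [ 0.54905522 -0.162639   -0.17046976] 0.5051832418955371
grip [ 0.49977996 -0.15415673  0.034     ]
head [0.59179326 0.19483027 0.036     ] [0.54820932 0.20225511 0.036     ] [0.57000129 0.19854269 0.036     ] 0.04421185565168229 -0.16873731842900686
slot [0.59784737 0.19530855 0.012     ] [0.53635392 0.2058408  0.012     ] [0.56710065 0.20057468 0.012     ] 0.062388887891704194 -0.16962845019702633
top [266.34549305 201.31806797] ((0.566063642501831, 0.20129556953907013), 0.08662372827529907) ((0.5659752488136292, 0.20124593377113342), (0.17183518409729004, 0.1724003255367279), 76.50411987304688)
scene [372.85923229 207.86542385] ((0.5656036138534546, 0.20036427676677704), 0.08718197047710419) ((0.5659697651863098, 0.20032668113708496), (0.17274059355258942, 0.17329710721969604), 12.257575988769531)
0.4 [[ 0.953  0.303 -0.   ]
 [ 0.303 -0.953  0.   ]
 [ 0.    -0.    -1.   ]]
[ 2.1478e+00 -1.5080e+00  5.2350e-01 -1.0000e-04  0.0000e+00  1.5220e-01]
```

View pics/crop2.png

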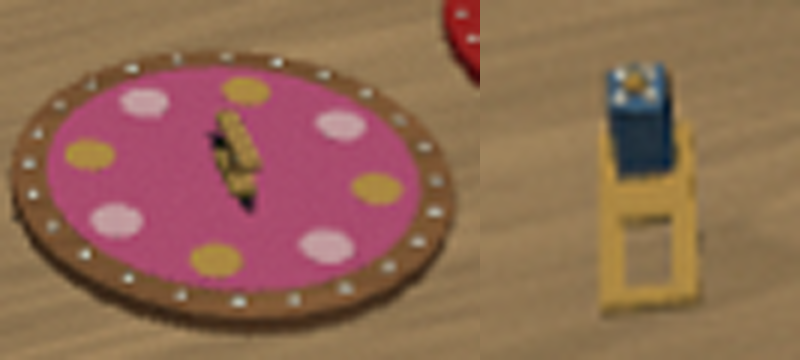

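The crop shows the stud head from about (372,199) to (377,208) in the scene view, and the badge and grip block match the fit. I'll move above the badge.

Emit:
arm_command --pt "0.25 -0.18 0.06 0 0 0.03" --pt "0.5 -0.36 0.12 0 0 0.06" --pt "0.75 -0.54 0.18 0 0 0.1" --pt "1.0 -0.72 0.24 0 0 0.152" --pt "1.0 -0.72 0.24 0 0 0.152" --fingers -0.3 --force 40

```text
t: 1.02
tool_pos: [0.3306, -0.3708, 0.3557]
orientation: [-3.129, 0.263, 0.001]
force: [-0.5, 0.2, 0.3]
opening: 0.0606
gripper_force: 0.0
```

```bash
python3 - <<'E'
from h import *
s=read_state(); print(s['t'],s['tool_pos'],s['opening'])
print(inc([.4998,-.1542,.27],toolR(-.17,0)))
c=read_camera('scene'); o=(335,180)
f=lambda x,y:p2w(c,((x+.5)/6-.5+o[0],(y+.5)/6-.5+o[1]),.036)
print('head scene',f(239,141),f(228,113),f(252,168))
o=(225,205);g=lambda x,y:p2w(c,((x-480+.5)/8-.5+o[0],(y+.5)/8-.5+o[1]),.034); print('grip scene',g(637,84))
E
```

```text
1.025 [ 0.33055023 -0.37081466  0.35573893] 0.06062273371656812
[ 6.5420e-01 -1.2081e+00  4.3060e-01 -6.0000e-04  2.0000e-04  8.0000e-04]
head scene [0.57385551 0.19817719 0.036     ] [0.55183355 0.20326089 0.036     ] [0.59480522 0.1944564  0.036     ]
grip scene [ 0.49727396 -0.1530481   0.034     ]
```

Emit:
arm_command --pt "0.16 -0.3 0.1 0 0 0" --pt "0.33 -0.6 0.2 0 0 0" --pt "0.5 -0.9 0.3 0 0 0" --pt "0.55 -1.0 0.35 0 0 0" --pt "0.55 -1.0 0.35 0 0 0"

```text
t: 1.7
tool_pos: [0.4717, -0.1942, 0.2855]
orientation: [-3.13, 0.259, 0.003]
force: [-0.5, -0.4, -0.8]
opening: 0.0609
gripper_force: 0.0
```

```bash
python3 - <<'E'
from h import *
s=read_state(); print(s['t'],s['tool_pos'])
print(inc([.4994,-.1539,.194],toolR(-.17,0)))
E
```

```text
1.7 [ 0.47174706 -0.19421622  0.28545939]
[ 1.042e-01 -2.211e-01  4.573e-01 -3.000e-04  6.000e-04  1.600e-03]
```

Emit:
arm_command --pt "0.104 -0.221 0.1 0 0 0.0016" --pt "0.104 -0.221 0.2 0 0 0.0016" --pt "0.104 -0.221 0.35 0 0 0.0016" --pt "0.104 -0.221 0.45 0 0 0.0016" --pt "0.104 -0.221 0.457 0 0 0.0016"

```text
t: 2.33
tool_pos: [0.498, -0.1571, 0.1943]
orientation: [-3.129, 0.275, 0.004]
force: [0.3, 0.2, 0.1]
opening: 0.0604
gripper_force: 0.0
```

```bash
python3 - <<'E'
from h import *
s=read_state(); print(s['t'],s['tool_pos'],s['force'])
print(inc([.4994,-.1539,.193],toolR(-.17,0)))
c=snap('scene','s1.png');d=snap('top','t1.png')
q=w2p(c,[.4994,-.1539,.03])[0].astype(int);r=w2p(d,[.4994,-.1539,.03])[0].astype(int);print(q,r)
g=lambda i,q:cv2.resize(cv2.cvtColor(i['image'],cv2.COLOR_RGB2BGR)[q[1]-35:q[1]+35,q[0]-35:q[0]+35],(390,390),interpolation=cv2.INTER_CUBIC)
cv2.imwrite('pics/g1.png',np.hstack([g(c,q),g(d,r)]))
E
```

```text
2.325 [ 0.49796538 -0.15708456  0.19431559] [0.33419137 0.16926075 0.09484169]
[ 0.0043 -0.0169  0.0066  0.      0.0008 -0.0017]
[244 216] [410 226]
```

View pics/g1.png

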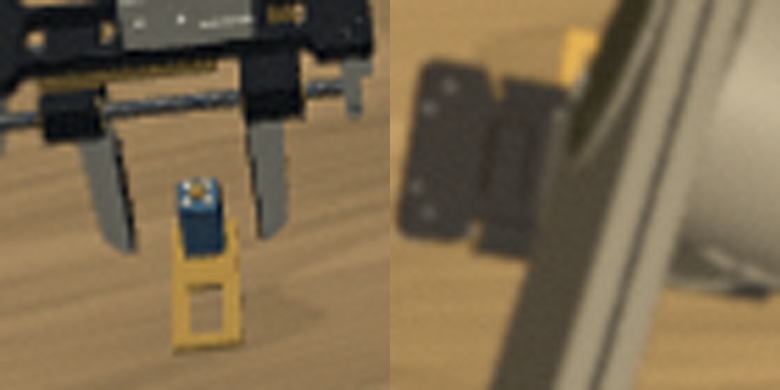

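The block sits between the fingers, roughly centred. I'll correct by 3 mm and close.

Emit:
arm_command --pt "0.004 -0.017 0.007 0 0 -0.0017" --pt "0.004 -0.017 0.007 0 0 -0.0017" --pt "0.004 -0.017 0.007 0 0 -0.0017" --pt "0.004 -0.017 0.007 0 0 -0.0017" --pt "0.004 -0.017 0.007 0 0 -0.0017" --fingers 1 --force 40

```text
t: 3.05
tool_pos: [0.5004, -0.1522, 0.1941]
orientation: [3.13, -0.265, 0.0]
force: [-0.6, -0.5, 0.4]
opening: 0.0198
gripper_force: 39.8
```

Emit:
arm_command --pt "0 0 0 0 0 0" --pt "0 0 0 0 0 0" --pt "0 0 -0.2 0 0 0" --pt "0 0 -0.5 0 0 0" --pt "0 0 -0.65 0 0 0"

```text
t: 3.68
tool_pos: [0.5009, -0.1524, 0.3273]
orientation: [3.129, -0.266, 0.006]
force: [0.6, 0.6, -1.3]
opening: 0.0196
gripper_force: 39.8
```

```bash
python3 - <<'E'
from h import *
s=read_state(); print(s['t'],s['tool_pos'],s['force'],s['opening'],s['gripper_force'])
c=snap('scene','s2.png')
q=w2p(c,s['tool_pos']-[0,0,.167])[0].astype(int);print(q)
cv2.imwrite('pics/g2.png',cv2.resize(cv2.cvtColor(c['image'],cv2.COLOR_RGB2BGR)[q[1]-30:q[1]+40,q[0]-35:q[0]+35],(490,490),interpolation=cv2.INTER_CUBIC))
E
```

```text
3.675 [ 0.50091966 -0.15235495  0.32727286] [ 0.60516511  0.64475537 -1.28812898] 0.019568032467207525 39.76710855960846
[238 176]
```

View pics/g2.png

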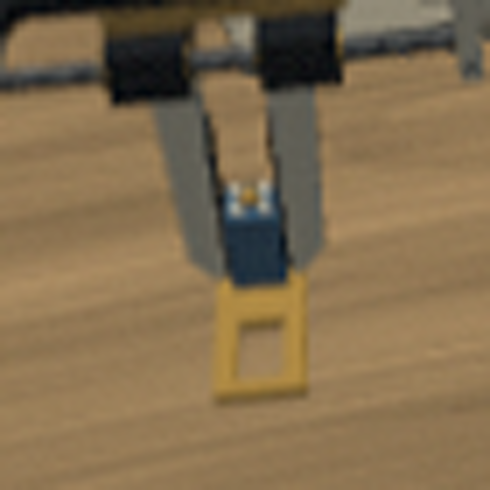

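The badge is held squarely. I'll fit its position in the hand from this picture (same camera as the stud) and plan the approach.

```bash
cat >> h.py <<'E'
E0=[0.]          # badge x of tool axis = -0.050+E0
H=.194           # TCP height above badge underside along tool
ST=[.572,.1985,.012]; YAW=-.169
def plan(h,v,tilt,lat=0,ref=(.018,0,0),yaw=YAW,st=None):
    """badge point ref at (h along, lat across, v up) in stud frame, nose-down tilt deg"""
    st=ST if st is None else st
    Rb=R.from_euler('ZY',[yaw,np.radians(tilt)])
    P=np.array(st)+R.from_euler('z',YAW).apply([h,lat,v])
    t=P+Rb.apply(np.array([-.05+E0[0],0,H])-np.array(ref))
    return t,Rb*R.from_euler('x',np.pi)
def where(s=None,ref=(.018,0,0)):
    s=s or read_state(); Rb=R.from_rotvec(s['orientation'])*R.from_euler('x',-np.pi)
    P=s['tool_pos']-Rb.apply(np.array([-.05+E0[0],0,H])-np.array(ref))
    e=Rb.as_euler('ZYX',degrees=True)
    return (R.from_euler('z',-YAW).apply(P-np.array(ST))*1e3).round(1),e.round(2)
E
python3 - <<'E'
from h import *
from scipy.optimize import least_squares
s=read_state(); c=read_camera('scene')
B=[((x+.5)/7-.5+203,(y+.5)/7-.5+146) for x,y in [(213,390),(309,387),(237,374),(283,374),(240,322),(282,322),(250,196)]]
M=np.array([(26,16,4),(26,-16,4),(18,8,4),(18,-8,4),(-18,8,4),(-18,-8,4),(-50,0,34)])/1e3
Rb=R.from_rotvec(s['orientation'])*R.from_euler('x',-np.pi)
def f(p): # p: dx,dy,dyaw of badge in tool
    P=s['tool_pos']+Rb.apply(R.from_euler('zy',p[2:4]).apply(M-[-.05,0,0])+[p[0],p[1],-H])
    return (w2p(c,P)-B).ravel()
r=least_squares(f,[0,0,0,0]); print(r.x,r.fun.round(1))
t,Rt=plan(.028,.07,30); print(t,s['tool_pos']); print(inc(t,Rt))
E
```

```text
[-0.00210683  0.00183882 -0.02753801  0.07274291] [ 13.4  -0.4 -13.7   1.3   6.7   0.1  -6.6   0.7   6.3  -1.5  -6.2  -0.9
   0.2  -0.6]
[0.63716843 0.18738047 0.28400893] [ 0.50182779 -0.15270451  0.33078938]
[ 3.7990e-01 -1.7901e+00  2.2150e-01  4.0000e-04 -1.6900e-01 -2.0000e-04]
```

```bash
python3 - <<'E'
from h import *
from scipy.optimize import least_squares
s=read_state(); c=read_camera('scene')
B=[((x+.5)/7-.5+203,(y+.5)/7-.5+146) for x,y in [(213,390),(309,387),(237,374),(283,374),(240,322),(282,322),(250,196)]]
M=np.array([(26,-16,4),(26,16,4),(18,-8,4),(18,8,4),(-18,-8,4),(-18,8,4),(-50,0,34)])/1e3
Rb=R.from_rotvec(s['orientation'])*R.from_euler('x',-np.pi)
def f(p):
    P=s['tool_pos']+Rb.apply(R.from_euler('zy',[p[2],0]).apply(M-[-.05,0,0])+[p[0],p[1],-H])
    return (w2p(c,P)-B).ravel()
r=least_squares(f,[0,0,0]); print(r.x,r.fun.round(1)); print(s['tool_pos'],s['force'])
E
```

```text
[ 0.00115493  0.00131435 -0.01643317] [-0.   0.6 -0.2 -0.4 -0.   0.6  0.1 -0.1 -0.2 -0.3  0.3 -0.9  0.1  0.4]
[ 0.50165642 -0.15261204  0.32829426] [ 0.04928092  0.43259607 -1.3302939 ]
```

Emit:
arm_command --pt "0.06 -0.27 0 0 0 0" --pt "0.12 -0.54 0 0 0 0" --pt "0.17 -0.8 0 0 0 0" --pt "0.2 -0.95 0 0 0 0" --pt "0.21 -1.0 0 0 0 0"

```text
t: 4.45
tool_pos: [0.575, 0.0396, 0.321]
orientation: [3.131, -0.262, -0.007]
force: [-0.8, -0.9, -1.2]
opening: 0.0198
gripper_force: 39.8
```

Emit:
arm_command --pt "0.04 -0.2 0 0 -0.035 0" --pt "0.08 -0.4 0 0 -0.07 0" --pt "0.12 -0.6 0.02 0 -0.11 0" --pt "0.15 -0.75 0.05 0 -0.15 0" --pt "0.17 -0.79 0.1 0 -0.169 0"

```text
t: 5.08
tool_pos: [0.6357, 0.1886, 0.3014]
orientation: [-2.977, 0.252, 0.818]
force: [-0.2, 0.3, -1.0]
opening: 0.0195
gripper_force: 39.8
```

```bash
python3 - <<'E'
from h import *
s=read_state(); print(s['t'],s['tool_pos'],s['force'],where())
c=snap('scene','s3.png')
q=w2p(c,[.57,.2,.04])[0].astype(int);print(q)
cv2.imwrite('pics/g3.png',cv2.resize(cv2.cvtColor(c['image'],cv2.COLOR_RGB2BGR)[q[1]-70:q[1]+30,q[0]-60:q[0]+60],(720,600),interpolation=cv2.INTER_CUBIC))
E
```

```text
5.075 [0.63572981 0.18863701 0.30138971] [-0.18547506  0.28645878 -1.02475477] (array([23.8,  0.9, 87.9]), array([-9.68, 30.73, -0.04]))
[374 201]
```

View pics/g3.png

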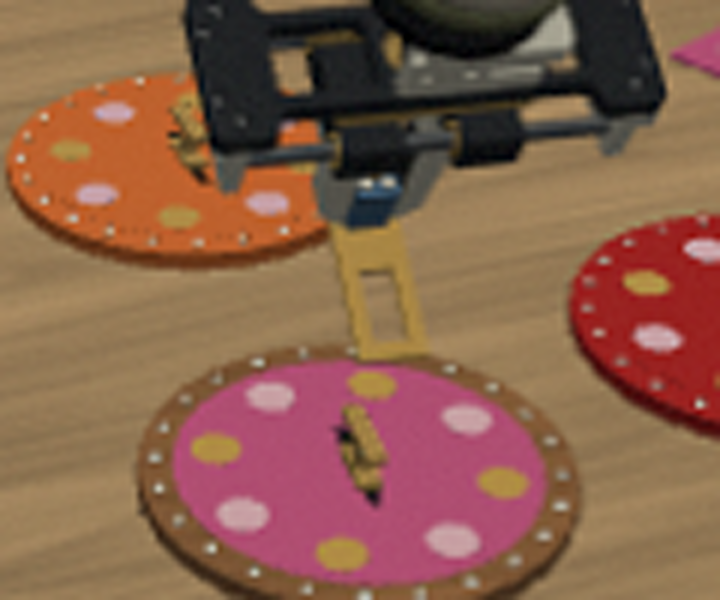

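The badge is tilted nose-down above the pink fan; in the crop its lip is near (395,350) and the stud head spans (355,407) to (375,460). I'll go lower and check with a model overlay.

```bash
sed -i 's/^ST=.*/ST=[.572,.198,.012]; YAW=-.169/' h.py; python3 - <<'E'
from h import *
print(inc(*plan(.028,.036,30)))
E
```

```text
[ 0.1347  0.0054  0.2045  0.0004  0.0056 -0.0003]
```

Emit:
arm_command --pt "0.04 0 0.06 0 0.005 0" --pt "0.08 0.005 0.12 0 0.005 0" --pt "0.12 0.005 0.18 0 0.005 0" --pt "0.135 0.005 0.204 0 0.0056 0" --pt "0.135 0.005 0.204 0 0.0056 0"

```text
t: 5.75
tool_pos: [0.6378, 0.1863, 0.2547]
orientation: [-2.987, 0.254, 0.785]
force: [-0.1, 0.2, -0.9]
opening: 0.0197
gripper_force: 39.8
```

```bash
cat >> h.py <<'E'
def box(x0,x1,y0,y1,z0,z1):
    return [[(x0,y0,z),(x1,y0,z),(x1,y1,z),(x0,y1,z),(x0,y0,z)] for z in(z0,z1)]
def overlay(c,f,ctr,s=None,sc=6,w=(60,50)):
    s=s or read_state(); Rb=R.from_rotvec(s['orientation'])*R.from_euler('x',-np.pi)
    org=s['tool_pos']-Rb.apply([-.05+E0[0],0,H])
    q=w2p(c,ctr)[0].astype(int); o=q-w
    im=cv2.cvtColor(c['image'],cv2.COLOR_RGB2BGR)[o[1]:o[1]+2*w[1],o[0]:o[0]+2*w[0]]
    im=cv2.resize(im,None,fx=sc,fy=sc,interpolation=cv2.INTER_CUBIC)
    def dr(L,Rm,t,col):
        for l in L:
            p=w2p(c,Rm.apply(np.array(l)/1e3)+t); p=((p-o+.5)*sc-.5).round().astype(int)
            cv2.polylines(im,[p.reshape(-1,1,2)],False,col,1)
    Rs=R.from_euler('z',YAW)
    dr(box(-22,22,-5,5,19,24),Rs,np.array(ST),(255,255,0)); dr(box(-16,16,-6,6,0,5)[1:],Rs,np.array(ST),(255,255,0))
    dr(box(-18,18,-8,8,0,4)[1:]+box(-66,26,-16,16,0,4)[1:]+box(-62,-38,-10,10,4,34)[1:],Rb,org,(0,255,0))
    cv2.imwrite('pics/'+f,im)
E
python3 - <<'E'
from h import *
s=read_state(); print(s['t'],s['tool_pos'],s['force'],where())
c=read_camera('scene'); d=read_camera('top')
overlay(c,'o1.png',[.56,.2,.05],s,8,(49,37))
cv2.imwrite('pics/t4.png',cv2.cvtColor(d['image'],cv2.COLOR_RGB2BGR))
E
```

```text
5.75 [0.63781652 0.18630117 0.25470056] [-0.09094558  0.24456521 -0.93465316] (array([30.7, -0.5, 40.3]), array([-9.720e+00,  2.944e+01, -1.000e-02]))
```

View pics/o1.png

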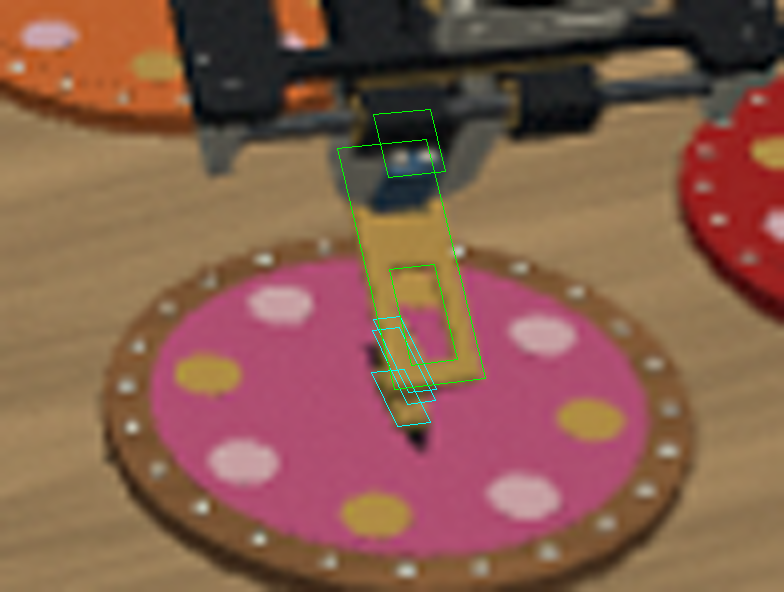

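The overlay agrees with the image within about a pixel for both lip and stud; the gold dot seen through the eye is on the fan. Descending beside the arm tip.

```bash
python3 - <<'E'
from h import *
s=read_state(); print(s['tool_pos'],s['force'],where(s))
print(inc(*plan(.030,.024,30)),inc(*plan(.030,.0125,30)))
E
```

```text
[0.63815898 0.18649108 0.25572795] [-1.36607741 -0.47953258 -0.7381738 ] (array([31.3, -0.1, 41.3]), array([-9.690e+00,  2.936e+01,  2.000e-02]))
[ 0.0476 -0.0011  0.0749 -0.0002 -0.0035 -0.0001] [ 7.58e-02 -1.00e-03  1.25e-01 -2.00e-04 -3.50e-03 -1.00e-04]
```

```bash
cat >> h.py <<'E'
def avg(n=6):
    S=[read_state()]
    for i in range(n-1): read_camera('top'); S.append(read_state())
    s=dict(S[-1]); P=np.array([x['tool_pos'] for x in S])
    s['tool_pos']=P.mean(0); s['orientation']=R.from_rotvec([x['orientation'] for x in S]).mean().as_rotvec()
    F=np.array([x['force'] for x in S]); s['force']=F.mean(0)
    print('t',round(s['t'],2),'sdpos mm',(P.std(0)*1e3).round(2),'F',s['force'].round(2),'sdF',F.std(0).round(2),'lip',*where(s))
    return s
E
python3 - <<'E'
from h import *
s=avg(10); print(s['wrist_torque'])
print(inc(*plan(.030,.024,30),s),inc(*plan(.030,.0125,30),s))
E
```

```text
t 6.3 sdpos mm [0.08 0.03 0.26] F [-0.32  0.13 -0.82] sdF [0.62 0.44 0.26] lip [31.3 -0.1 41.2] [-9.690e+00  2.937e+01  2.000e-02]
[-0.01663021 -0.31797822 -0.01860403]
[ 0.0474 -0.0009  0.0743 -0.0001 -0.0035 -0.    ] [ 7.550e-02 -8.000e-04  1.244e-01 -1.000e-04 -3.500e-03 -0.000e+00]
```

Emit:
arm_command --pt "0.025 0 0.04 0 -0.002 0" --pt "0.047 0 0.074 0 -0.0035 0" --pt "0.055 -0.001 0.09 0 -0.0035 0" --pt "0.062 -0.001 0.1 0 -0.0035 0" --pt "0.062 -0.001 0.1 0 -0.0035 0"

```text
t: 6.92
tool_pos: [0.639, 0.1865, 0.2314]
orientation: [-2.982, 0.253, 0.801]
force: [-0.2, -0.1, -1.0]
opening: 0.0199
gripper_force: 39.8
```

```bash
python3 - <<'E'
from h import *
s=avg(5)
print(inc(*plan(.030,.0125,30),s),inc(*plan(.025,.0125,30),s),inc(*plan(.020,.0125,30),s))
E
```

```text
t 7.12 sdpos mm [0.06 0.01 0.21] F [ 0.  -0.4 -0.8] sdF [0.45 0.8  0.18] lip [29.9 -0.  17.8] [-9.700e+00  3.003e+01  1.000e-02]
[ 0.0133 -0.0002  0.0227 -0.0001  0.0001 -0.0001] [-0.0083 -0.0002  0.0352 -0.0001  0.0001 -0.0001] [-0.0299 -0.0002  0.0477 -0.0001  0.0001 -0.0001]
```

Emit:
arm_command --pt "0.006 0 0.011 0 0 0" --pt "0.013 0 0.0225 0 0 0" --pt "0.013 0 0.0225 0 0 0" --pt "0.002 0 0.029 0 0 0" --pt "-0.008 0 0.035 0 0 0"

```text
t: 7.75
tool_pos: [0.634, 0.1874, 0.2264]
orientation: [-2.982, 0.253, 0.8]
force: [-0.0, -0.1, -0.7]
opening: 0.0195
gripper_force: 39.8
```

```bash
python3 - <<'E'
from h import *
s=avg(5)
for h in(20,15,11): print(inc(*plan(h/1e3,.0125,30),s))
E
```

```text
t 7.95 sdpos mm [0.1  0.04 0.03] F [ 0.02  0.14 -0.54] sdF [0.45 0.65 0.53] lip [24.6  0.  12.4] [-9.7  30.04  0.  ]
[-0.021  -0.      0.0116 -0.0001  0.0002 -0.0001]
[-0.0426 -0.      0.0241 -0.0001  0.0002 -0.0001]
[-0.0599 -0.      0.0341 -0.0001  0.0002 -0.0001]
```

Emit:
arm_command --pt "-0.006 0 0.0033 0 0 0" --pt "-0.012 0 0.0067 0 0 0" --pt "-0.018 0 0.01 0 0 0" --pt "-0.024 0 0.0133 0 0 0" --pt "-0.03 0 0.0167 0 0 0"

```text
t: 8.57
tool_pos: [0.6273, 0.1885, 0.2264]
orientation: [-2.982, 0.253, 0.8]
force: [0.7, 0.0, -1.4]
opening: 0.0198
gripper_force: 39.8
```

```bash
python3 - <<'E'
from h import *
s=avg(5)
for h in(13,10): print(inc(*plan(h/1e3,.0125,30),s))
E
```

```text
t 8.78 sdpos mm [0.07 0.02 0.02] F [ 0.25  0.22 -0.98] sdF [0.32 0.42 0.73] lip [17.9 -0.  12.5] [-9.71 30.04 -0.  ]
[-0.0219 -0.0002  0.0122 -0.0001  0.0002 -0.0001]
[-0.0349 -0.0002  0.0197 -0.0001  0.0002 -0.0001]
```

Emit:
arm_command --pt "-0.006 0 0.0034 0 0 0" --pt "-0.012 0 0.0067 0 0 0" --pt "-0.018 0 0.0101 0 0 0" --pt "-0.024 0 0.0135 0 0 0" --pt "-0.026 0 0.0146 0 0 0"

```text
t: 9.4
tool_pos: [0.6214, 0.1895, 0.2265]
orientation: [-2.982, 0.253, 0.8]
force: [-0.1, 0.3, -0.7]
opening: 0.0198
gripper_force: 39.8
```

```bash
python3 - <<'E'
from h import *
s=avg(5)
for h in(9,5): print(inc(*plan(h/1e3,.0125,30),s))
E
```

```text
t 9.6 sdpos mm [0.05 0.02 0.01] F [ 0.02  0.07 -1.41] sdF [0.28 0.41 0.53] lip [12.  -0.  12.5] [-9.7  30.04 -0.  ]
[-0.0134 -0.0002  0.0078 -0.0001  0.0002 -0.0001]
[-0.0307 -0.0002  0.0178 -0.0001  0.0002 -0.0001]
```

Emit:
arm_command --pt "-0.003 0 0.0017 0 0 0" --pt "-0.006 0 0.0034 0 0 0" --pt "-0.009 0 0.0051 0 0 0" --pt "-0.012 0 0.0068 0 0 0" --pt "-0.013 0 0.0075 0 0 0"

```text
t: 10.22
tool_pos: [0.6185, 0.19, 0.2265]
orientation: [-2.982, 0.253, 0.8]
force: [-0.3, 0.1, -0.6]
opening: 0.0197
gripper_force: 39.8
```

```bash
python3 - <<'E'
from h import *
avg(4)
E
```

```text
t 10.38 sdpos mm [0.02 0.02 0.02] F [-0.39 -0.01 -0.39] sdF [0.21 0.17 0.22] lip [ 9.  -0.  12.5] [-9.71 30.04  0.  ]
```

Now 1 mm per call.

Emit:
arm_command --pt "-0.002 0 0.0012 0 0 0" --pt "-0.004 0 0.0024 0 0 0" --pt "-0.0055 0 0.0032 0 0 0" --pt "-0.0065 0 0.0037 0 0 0" --pt "-0.0065 0 0.0037 0 0 0"

```text
t: 11.0
tool_pos: [0.6171, 0.1903, 0.2265]
orientation: [-2.982, 0.253, 0.8]
force: [0.3, 0.7, -0.9]
opening: 0.0198
gripper_force: 39.8
```

```bash
python3 - <<'E'
from h import *
avg(4)
E
```

```text
t 11.15 sdpos mm [0.01 0.02 0.01] F [ 0.27 -0.07 -0.9 ] sdF [0.17 0.55 0.15] lip [ 7.5 -0.  12.5] [-9.71 30.04 -0.  ]
```

Emit:
arm_command --pt "-0.001 0 0.0006 0 0 0" --pt "-0.002 0 0.0012 0 0 0" --pt "-0.003 0 0.0017 0 0 0" --pt "-0.004 0 0.0023 0 0 0" --pt "-0.0043 0 0.0025 0 0 0"

```text
t: 11.78
tool_pos: [0.6161, 0.1904, 0.2265]
orientation: [-2.982, 0.253, 0.8]
force: [0.2, 1.0, -1.7]
opening: 0.0198
gripper_force: 39.8
```

Emit:
arm_command --pt "-0.001 0 0.0006 0 0 0" --pt "-0.002 0 0.0012 0 0 0" --pt "-0.003 0 0.0017 0 0 0" --pt "-0.004 0 0.0023 0 0 0" --pt "-0.0043 0 0.0025 0 0 0"

```text
t: 12.4
tool_pos: [0.6151, 0.1906, 0.2265]
orientation: [-2.982, 0.253, 0.8]
force: [0.7, -0.3, -0.5]
opening: 0.0195
gripper_force: 39.8
```

```bash
python3 - <<'E'
from h import *
avg(4)
E
```

```text
t 12.55 sdpos mm [0.02 0.01 0.01] F [-0.16 -0.12 -0.94] sdF [0.51 0.11 0.46] lip [ 5.5 -0.  12.5] [-9.71 30.04  0.  ]
```

Emit:
arm_command --pt "-0.001 0 0.0006 0 0 0" --pt "-0.002 0 0.0012 0 0 0" --pt "-0.003 0 0.0017 0 0 0" --pt "-0.0035 0 0.002 0 0 0" --pt "-0.0035 0 0.002 0 0 0"

```text
t: 13.18
tool_pos: [0.6144, 0.1907, 0.2265]
orientation: [-2.982, 0.253, 0.8]
force: [0.2, -0.2, -1.4]
opening: 0.0197
gripper_force: 39.8
```

```bash
python3 - <<'E'
from h import *
avg(4)
E
```

```text
t 13.32 sdpos mm [0.   0.01 0.01] F [ 0.11 -0.1  -1.27] sdF [0.66 0.38 0.43] lip [ 4.7 -0.  12.5] [-9.71 30.04  0.  ]
```

Emit:
arm_command --pt "-0.001 0 0.0006 0 0 0" --pt "-0.002 0 0.0012 0 0 0" --pt "-0.003 0 0.0017 0 0 0" --pt "-0.0035 0 0.002 0 0 0" --pt "-0.0035 0 0.002 0 0 0"

```text
t: 13.95
tool_pos: [0.6135, 0.1909, 0.2265]
orientation: [-2.982, 0.253, 0.8]
force: [-0.0, 0.4, -0.7]
opening: 0.0199
gripper_force: 39.8
```

```bash
python3 - <<'E'
from h import *
avg(4)
E
```

```text
t 14.1 sdpos mm [0.01 0.02 0.01] F [-0.29  0.06 -0.95] sdF [0.39 0.54 0.29] lip [ 3.9 -0.  12.5] [-9.71 30.04 -0.  ]
```

Emit:
arm_command --pt "-0.001 0 0.0006 0 0 0" --pt "-0.002 0 0.0012 0 0 0" --pt "-0.003 0 0.0017 0 0 0" --pt "-0.0035 0 0.002 0 0 0" --pt "-0.0035 0 0.002 0 0 0"

```text
t: 14.72
tool_pos: [0.6128, 0.191, 0.2266]
orientation: [-2.982, 0.253, 0.8]
force: [0.6, -0.0, -0.8]
opening: 0.0199
gripper_force: 39.8
```

```bash
python3 - <<'E'
from h import *
avg(4)
E
```

```text
t 14.88 sdpos mm [0.01 0.01 0.01] F [ 0.94 -0.4  -1.39] sdF [0.42 0.39 0.42] lip [ 3.2 -0.  12.6] [-9.71 30.03  0.  ]
```

Emit:
arm_command --pt "-0.001 0 0.0006 0 0 0" --pt "-0.002 0 0.0012 0 0 0" --pt "-0.0026 0 0.0015 0 0 0" --pt "-0.0026 0 0.0015 0 0 0" --pt "-0.0026 0 0.0015 0 0 0"

```text
t: 15.5
tool_pos: [0.6123, 0.191, 0.2265]
orientation: [-2.982, 0.253, 0.799]
force: [4.0, -0.1, -3.2]
opening: 0.0198
gripper_force: 39.8
```

```bash
python3 - <<'E'
from h import *
avg(4)
E
```

```text
t 15.65 sdpos mm [0.01 0.01 0.01] F [ 4.15 -0.18 -2.1 ] sdF [0.42 0.24 0.71] lip [ 2.7 -0.  12.6] [-9.71 30.02  0.  ]
```

The lip bears on the stem at 4 N, held for over 0.3 s. That puts the stud 2.3 mm back from my estimate, which agrees with the top camera. I'll correct it and plan the levelling.

```bash
sed -i 's/^ST=.*/ST=[.5697,.1984,.012]; YAW=-.169/' h.py; python3 - <<'E'
from h import *
s=avg(2)
for h,v,t in((5.8,12.4,30),(5.8,12.4,27),(5.8,12.4,24),(5.8,12.4,20),(5.8,12.4,16)): print(list(inc(*plan(h/1e3,v/1e3,t),s)))
E
```

```text
t 15.7 sdpos mm [0.01 0.   0.01] F [ 3.74  0.14 -2.06] sdF [0.01 0.03 0.75] lip [ 5.  -0.  12.6] [-9.71 30.02  0.  ]
[np.float64(0.0034), np.float64(-0.0004), np.float64(-0.0011), np.float64(-0.0001), np.float64(0.0001), np.float64(-0.0001)]
[np.float64(-0.0469), np.float64(-0.0004), np.float64(0.0181), np.float64(-0.0001), np.float64(0.0168), np.float64(-0.0001)]
[np.float64(-0.0961), np.float64(-0.0003), np.float64(0.0398), np.float64(-0.0001), np.float64(0.0334), np.float64(-0.0001)]
[np.float64(-0.1599), np.float64(-0.0003), np.float64(0.0728), np.float64(-0.0001), np.float64(0.0557), np.float64(-0.0001)]
[np.float64(-0.2212), np.float64(-0.0003), np.float64(0.1101), np.float64(-0.0001), np.float64(0.0779), np.float64(-0.0001)]
```

Emit:
arm_command --pt "0.005 0 -0.002 0 0 0" --pt "-0.0465 0 0.0175 0 0.0168 0" --pt "-0.0955 0 0.039 0 0.0334 0" --pt "-0.128 0 0.055 0 0.0445 0" --pt "-0.159 0 0.072 0 0.0557 0"

```text
t: 16.32
tool_pos: [0.5775, 0.1971, 0.23]
orientation: [-3.054, 0.259, 0.538]
force: [2.0, -0.1, -1.8]
opening: 0.0197
gripper_force: 39.8
```

```bash
python3 - <<'E'
from h import *
s=avg(4)
for h,v,t in((6,12.2,17),(6,12,13),(6.5,12,9),(7,12,5),(7.5,12,0)): print(inc(*plan(h/1e3,v/1e3,t),s).tolist())
E
```

```text
t 16.48 sdpos mm [0.22 0.11 0.1 ] F [ 3.07  0.58 -2.29] sdF [0.94 0.41 0.59] lip [ 5.4  0.2 12.6] [-9.67 19.97  0.02]
[-0.0466, 0.001, 0.0197, -0.0001, 0.0165, 0.0001]
[-0.1116, 0.0009, 0.0501, -0.0001, 0.0387, 0.0001]
[-0.1725, 0.0009, 0.0833, -0.0001, 0.061, 0.0]
[-0.2308, 0.0009, 0.1208, -0.0001, 0.0832, 0.0]
[-0.3002, 0.0009, 0.1736, -0.0001, 0.111, 0.0]
```

Emit:
arm_command --pt "0.008 0.001 -0.003 0 0 0" --pt "-0.04 0.001 0.0165 0 0.0165 0" --pt "-0.105 0.001 0.0485 0 0.0387 0" --pt "-0.136 0.001 0.065 0 0.05 0" --pt "-0.168 0.001 0.0825 0 0.061 0"

```text
t: 17.1
tool_pos: [0.5408, 0.2029, 0.2256]
orientation: [-3.108, 0.264, 0.247]
force: [0.8, -0.0, -1.0]
opening: 0.0197
gripper_force: 39.8
```

```bash
python3 - <<'E'
from h import *
s=avg(4)
for h,v,t in((8,12,9),(8,12,5),(8,12,0)): print(inc(*plan(h/1e3,v/1e3,t),s).tolist())
E
```

```text
t 17.25 sdpos mm [0.29 0.1  0.14] F [ 0.81  0.01 -1.09] sdF [0.79 0.72 0.33] lip [ 6.9 -0.5 11.3] [-9.7   9.11 -0.04]
[0.0028, -0.0016, -0.0038, 0.0002, 0.0006, -0.0001]
[-0.064, -0.0016, 0.0224, 0.0002, 0.0229, -0.0001]
[-0.1447, -0.0016, 0.0616, 0.0002, 0.0506, -0.0001]
```

Emit:
arm_command --pt "0.003 -0.001 -0.003 0 0 0" --pt "-0.03 -0.0016 0.009 0 0.0115 0" --pt "-0.064 -0.0016 0.0224 0 0.0229 0" --pt "-0.1 -0.0016 0.039 0 0.035 0" --pt "-0.1447 -0.0016 0.0616 0 0.0506 0"

```text
t: 17.88
tool_pos: [0.5116, 0.2083, 0.2184]
orientation: [3.13, -0.267, 0.003]
force: [-0.8, -0.0, -0.2]
opening: 0.0194
gripper_force: 39.8
```

```bash
python3 - <<'E'
from h import *
s=avg(4)
for h,v,t in((13,11,0),(18,10,0),(18,7,0)): print(inc(*plan(h/1e3,v/1e3,t),s).tolist())
c=read_camera('scene'); overlay(c,'o2.png',[.57,.2,.03],s,8,(49,37))
E
```

```text
t 18.02 sdpos mm [0.48 0.1  0.31] F [-0.    0.25 -0.87] sdF [0.45 0.35 0.57] lip [ 8.5 -0.1 12.1] [-9.71 -0.06 -0.02]
[0.0234, 0.0002, 0.0053, 0.0001, -0.0004, -0.0002]
[0.0484, 0.0002, 0.0103, 0.0001, -0.0004, -0.0002]
[0.0484, 0.0002, 0.0253, 0.0001, -0.0004, -0.0002]
```

View pics/o2.png

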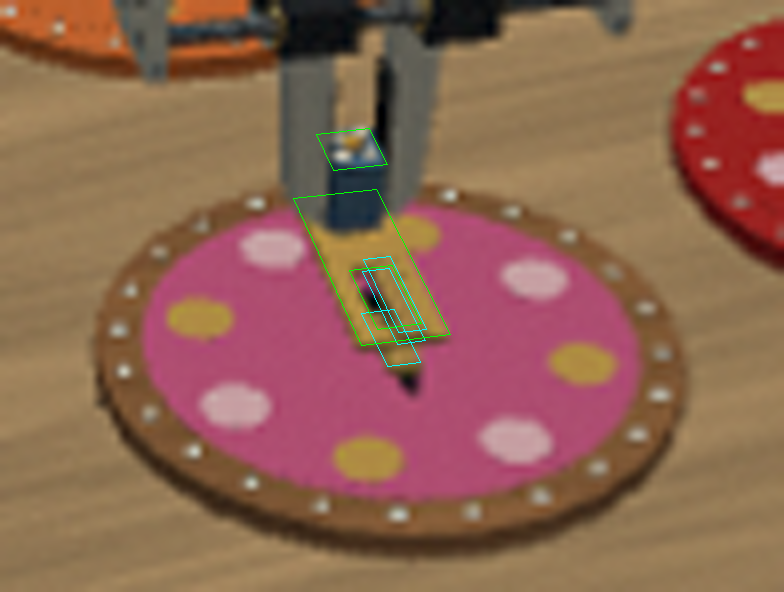

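The plate is level under the head, and the overlay agrees with the image. Next I'll centre the eye and lower to just above the foot.

Emit:
arm_command --pt "0.012 0 0.003 0 0 0" --pt "0.024 0 0.006 0 0 0" --pt "0.036 0 0.009 0 0 0" --pt "0.049 0 0.015 0 0 0" --pt "0.049 0 0.023 0 0 0"

```text
t: 18.7
tool_pos: [0.5211, 0.2067, 0.2137]
orientation: [3.13, -0.266, 0.002]
force: [-0.4, 0.2, -0.6]
opening: 0.0199
gripper_force: 39.8
```

```bash
python3 - <<'E'
from h import *
s=avg(4)
for h,v,t in((18.2,5,0),(18.2,3,0)): print(inc(*plan(h/1e3,v/1e3,t),s).tolist())
E
```

```text
t 18.85 sdpos mm [0.15 0.03 0.13] F [ 0.06  0.18 -0.66] sdF [0.69 0.32 0.34] lip [18.6 -0.   7.6] [-9.71 -0.05 -0.01]
[-0.0011, 0.0002, 0.0125, 0.0, -0.0003, -0.0002]
[-0.0011, 0.0002, 0.0225, 0.0, -0.0003, -0.0002]
```

Emit:
arm_command --pt "-0.001 0 0.005 0 0 0" --pt "-0.001 0 0.01 0 0 0" --pt "-0.001 0 0.0135 0 0 0" --pt "-0.001 0 0.015 0 0 0" --pt "-0.001 0 0.016 0 0 0"

```text
t: 19.48
tool_pos: [0.5206, 0.2069, 0.2106]
orientation: [3.13, -0.266, 0.002]
force: [-0.5, -0.2, -0.2]
opening: 0.0198
gripper_force: 39.8
```

```bash
python3 - <<'E'
from h import *
s=avg(4)
E
```

```text
t 19.62 sdpos mm [0.01 0.01 0.02] F [-0.34 -0.33 -0.49] sdF [0.76 0.12 0.35] lip [18.5  0.1  4.7] [-9.71 -0.07  0.  ]
```

Emit:
arm_command --pt "-0.001 0 0.001 0 0 0" --pt "-0.001 0 0.002 0 0 0" --pt "-0.001 0 0.003 0 0 0" --pt "-0.001 0 0.004 0 0 0" --pt "-0.001 0 0.005 0 0 0"

```text
t: 20.25
tool_pos: [0.5205, 0.2069, 0.2096]
orientation: [3.13, -0.266, 0.002]
force: [0.1, -0.8, -0.6]
opening: 0.0196
gripper_force: 39.8
```

```bash
python3 - <<'E'
from h import *
s=avg(4)
E
```

```text
t 20.4 sdpos mm [0.01 0.01 0.02] F [ 0.19 -0.33 -1.08] sdF [0.17 0.3  0.38] lip [18.3  0.1  3.6] [-9.71 -0.07 -0.  ]
```

Emit:
arm_command --pt "0 0 0.0015 0 0 0" --pt "0 0 0.003 0 0 0" --pt "0 0 0.0045 0 0 0" --pt "0 0 0.006 0 0 0" --pt "0 0 0.007 0 0 0"

```text
t: 21.02
tool_pos: [0.5205, 0.2069, 0.2081]
orientation: [3.13, -0.266, 0.002]
force: [0.1, 0.3, -1.4]
opening: 0.0197
gripper_force: 39.8
```

```bash
python3 - <<'E'
from h import *
s=avg(4)
E
```

```text
t 21.18 sdpos mm [0.01 0.01 0.02] F [ 0.27 -0.06 -1.02] sdF [0.62 0.36 0.26] lip [18.3  0.1  2.2] [-9.71 -0.07 -0.  ]
```

It's inside the foot region with no contact. Going the last bit in 0.8 mm steps.

Emit:
arm_command --pt "0 0 0.0015 0 0 0" --pt "0 0 0.003 0 0 0" --pt "0 0 0.0045 0 0 0" --pt "0 0 0.006 0 0 0" --pt "0 0 0.006 0 0 0"

```text
t: 21.8
tool_pos: [0.5204, 0.2069, 0.2069]
orientation: [3.13, -0.266, 0.002]
force: [0.4, -0.8, -1.2]
opening: 0.0197
gripper_force: 39.8
```

Emit:
arm_command --pt "0 0 0.001 0 0 0" --pt "0 0 0.002 0 0 0" --pt "0 0 0.003 0 0 0" --pt "0 0 0.003 0 0 0" --pt "0 0 0.003 0 0 0"

```text
t: 22.42
tool_pos: [0.5204, 0.2069, 0.2064]
orientation: [3.13, -0.266, 0.002]
force: [0.1, -0.2, 0.2]
opening: 0.0196
gripper_force: 39.8
```

```bash
python3 - <<'E'
from h import *
s=avg(4)
E
```

```text
t 22.57 sdpos mm [0.02 0.01 0.01] F [-0.18  0.38 -0.38] sdF [0.43 0.7  0.39] lip [18.3  0.1  0.4] [-9.71 -0.07 -0.  ]
```

Emit:
arm_command --pt "0 0 0.001 0 0 0" --pt "0 0 0.002 0 0 0" --pt "0 0 0.0025 0 0 0" --pt "0 0 0.0025 0 0 0" --pt "0 0 0.0025 0 0 0"

```text
t: 23.2
tool_pos: [0.5205, 0.2069, 0.2061]
orientation: [3.13, -0.266, 0.002]
force: [-2.8, -0.4, 4.7]
opening: 0.0194
gripper_force: 39.8
```

```bash
python3 - <<'E'
from h import *
s=avg(4)
E
```

```text
t 23.35 sdpos mm [0.01 0.01 0.01] F [-3.2  -0.44  5.1 ] sdF [0.31 0.28 0.92] lip [18.3  0.1  0.2] [-9.71 -0.08  0.  ]
```

Seated on the fan at 5 N. Releasing partway, then backing straight up.

Emit:
arm_command --pt "0 0 0 0 0 0" --pt "0 0 0 0 0 0" --pt "0 0 0 0 0 0" --pt "0 0 0 0 0 0" --pt "0 0 0 0 0 0" --fingers -0.3

```text
t: 23.98
tool_pos: [0.5205, 0.2069, 0.2058]
orientation: [3.13, -0.266, 0.002]
force: [-0.0, 0.1, 0.7]
opening: 0.0598
gripper_force: 0.0
```

Emit:
arm_command --pt "0 0 -0.05 0 0 0" --pt "0 0 -0.2 0 0 0" --pt "0 0 -0.4 0 0 0" --pt "0 0 -0.6 0 0 0" --pt "0 0 -0.7 0 0 0"

```text
t: 24.6
tool_pos: [0.5209, 0.2071, 0.3493]
orientation: [-3.129, 0.266, -0.009]
force: [0.5, -0.3, -0.3]
opening: 0.0606
gripper_force: 0.0
```

```bash
python3 - <<'E'
from h import *
s=read_state(); print(s['t'],s['tool_pos'],s['force'],s['opening'])
c=read_camera('scene'); p,Rt=plan(.018,0,0); s=dict(s); s['tool_pos']=p; s['orientation']=Rt.as_rotvec()
overlay(c,'o3.png',[.56,.2,.02],s,8,(49,37))
E
```

```text
24.6 [0.52089899 0.20711924 0.34934554] [ 0.51904996 -0.25778959 -0.32852001] 0.0605775395730318
```

View pics/o3.png

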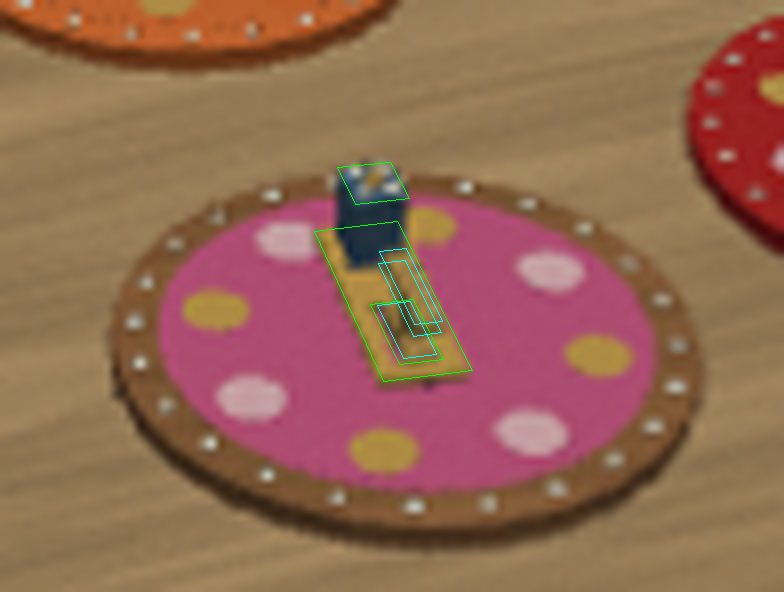

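The badge lies flat on the fan around the foot with the head above it, matching the model. The gripper is clear. Handing in.

```bash
python3 -c "
from plant import *
print(close_job())"
```

```text
the job is handed in; nothing more can be done
None
```

The badge is hooked under the T-stud head, levelled and settled flat around the foot, then released with the gripper clear; the job was handed in at about 25 s of the 64 s, and `close_job()` returned no verdict.

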